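Return the stray spray can to the free hole of the rack

TASK

Three identical slim aluminium spray cans with black caps belong in the three-hole plywood rack on the garage bench; one of them has been left standing on the bench. Put that stray can upright into the one hole that is empty, standing on the bottom, and leave the two cans already in the rack where they are.

Things in the scene. Friction and masses are not known exactly. Their poses are not given: they have to be found in the camera images.
- rack: Plywood rack fixed to the bench: 110 mm (its x) by 325 mm (its y) by 40 mm tall, three vertical round holes 70 mm in diameter right through to the bench top. Origin: centre of its underside, on the bench top; z up. Hole centres at x = 0, y = -105, 0 and +105 mm in its frame. Two hold a can, standing on the bench top; one is empty, which one changes.
- can_a_center (a point): One of three identical cans: upright aluminium cylinder 50 mm in diameter, 100 mm tall, with a black cap (42 mm diameter, 25 mm tall) on top; 125 mm overall, about 220 g. This point is its centre, 62.5 mm above its base; z points up through the cap. It starts in a hole of the rack or is the stray one on the bench nearer the robot; which is stray changes.
- can_b_center (a point): Second can, same as the first; centre, 62.5 mm above its base. Grip it on the aluminium above half-way up (about 80 mm above its base) so that the fingers stay clear of the rack's top when it stands in a hole.
- can_c_center (a point): Third can, same as the first; centre, 62.5 mm above its base. In a loose row with the stray can, nearer the robot than the rack, stand a wide tin (84 mm diameter, 94 mm tall) and a white bottle (60 mm diameter, 165 mm tall), centres at least 130 mm apart; they are not part of the job.
Mind the look-alikes: they are no part of the job. Leave any green look-alike of the part that bears can_c_center alone.

How it is judged:
By the outcome, as a careful person would: the job done as asked, in the order asked, and still so for the second after the job is handed in, with the robot touching nothing.
It also fails if it takes over 42 s, if anything falls off the work surface, if the arm or the gripper's body presses on something with over 40 N, if the wrist force passes 120 N, or if a joint passes its speed limit or range.

ROBOT

A 6-joint arm with a two-finger parallel gripper is mounted at the origin on the work surface. World frame = base frame: x ahead of the robot, y to its left, z up, the work surface at z = 0. Lengths are in m, angles in rad, forces in N, time in s.
With the tool pointing down it reaches from about 0.375 to 0.975 m from the base axis. Payload 3.8 kg.
Tool frame: the origin (TCP) lies at the very end of the fingers, on their centre line; the grasp point (between the pads) lies 19 mm behind it; z points along the fingers, y is the line along which they close (so a half turn about z gives the same grasp; the last joint's range is limited). The gripper opens to 85 mm and grips with 20 to 120 N. Pads are 22 mm wide; open, the fingers measure 114 mm over their backs; the gripper's body (76 mm by 85 mm) begins 54 mm behind the grasp point. The pads swing forward as they close: fully open they stand 13 mm farther back than shut.
Start: joints at [1.217, 0.264, 1.604, -0, 1.274, -0.037], TCP at [0.21, 0.641, 0.231] pointing down, gripper open.
Joint ranges: [-2.63, 2.63], [-0.94, 2.18], [0.31, 2.57], [-1.31, 4.45], [0, 2.66], [-2.55, 2.55]. Speed limits (rad/s): [2.57, 2.57, 3.14, 3.14, 3.14, 3.14].

INTERFACE

Orientations are given as a rotation vector (axis times angle).
In Python, from workcell import read_state, read_camera, calibration, finish_job gives the robot as it stands.
- The arm moves only by the tool step_arm, never from a script. Its argument "commands" is a list of rows, each an object of numbers: "fingers": the gripper's target within -1 to 1 (shut at 1, half-way at 0, fully open at -1); "dx", "dy", "dz": the shift along the tool's x, y, z in m; "roll": the turn about the tool's z in degrees. In form: [{"fingers": .., "dx": .., "dy": .., "dz": .., "roll": ..}, ...]. A call has 1 to 8 rows; each row is the pose to reach, as a shift and turn from the pose commanded when the call began, along the tool's axes at that moment; what a row does not reach only later rows make up. A row lasts 1/8 s, in which the tool goes at most 62.5 mm and 10.7 degrees, less where a joint would pass 70% of its speed; a pose out of reach is approached as far as the arm can. A call with a gripper value outside its range is refused whole. The fingers move at their own pace and stop on an object; "squeeze" is the grip in N (left out, the last holds). Time passes only in rows, so rows that repeat a pose let the fingers close. It gives the time, the measured TCP pose, the force, the opening and the grip force at its end, in the units of the state.
- read_state(): the state, without advancing time (a new reading comes with each control period).
- read_camera(name): name is "side" or "top"; returns (picture, depth): 384x512x3 uint8, blue, green, red; 384x512 float32, m along the optical axis (not along the pixel's ray), 0 where there is no reading.
- calibration(name): a dict with "intrinsics" (3x3 intrinsics, pixels), "k1" (the pictures are not rectified: a ray, as slopes to the right and down, at radius r is drawn at 1 + k1 r^2 times it, then the intrinsics apply), "world_to_cam" (4x4, takes a point from world to camera coordinates). Camera axes: x right, y up, looking along -z (the intrinsics and any distortion apply to the point x, -y, -z); pixel columns grow to the right and rows downward; lengths in m; the calibration is good to about 2 mm. A picture is of the moment at which its call begins. calibration takes no time and is no camera call.
- finish_job(): hands the job in; it is judged then, once.
The state is a dict: "time": time; "q": joint angles; "joint_vel": joint speeds; "joint_torque": joint torques, N m; "tool_pos": TCP position; "tcp_rot": TCP orientation; "wrist_force": force on the tool from outside, world axes, zero at the start; "torque": the same for the moment, N m; "width": opening from 0.0 (shut) to 1.0 (fully open); "grip_force": force on a finger pad.
Only numpy, scipy, OpenCV 4.12 (cv2) and the standard library are available. Lean on these libraries where they do the work, as an engineer would, in place of code of your own. Each camera call takes 0.05 s, during which the arm holds its last target. There are 200 camera calls.

## Working session

There is one attempt and no reset: what is moved stays moved. The work goes in short steps, Python scripts to look and compute and a tool call to move; the robot and the scene stay as the last step left them, time stands still between calls to the robot, and variables do not carry over. Pictures are saved under pics/ and viewed, at most 10 in all, crops included, and the job is handed in when it is done.

Besides the shell and the picture viewer there is one more tool, called after ">>>" by a JSON object that holds its "method" and its "body". step_arm: Moves the arm, as the interface text tells. Its arguments: {"type":"object","properties":{"commands":{"type":"array","items":{"type":"object","properties":{"fingers":{"type":"number"},"dx":{"type":"number"},"dy":{"type":"number"},"dz":{"type":"number"},"roll":{"type":"number"}}}},"squeeze":{"type":"number"}},"required":["commands"]}

```bash
mkdir -p pics; cat > h.py <<'E'
import numpy as np, cv2
from workcell import *
def look(n,tag):
    im,d=read_camera(n); cv2.imwrite(f'pics/{tag}.png',im); np.save(f'pics/{tag}.npy',d); return im,d
def world(n,u,v,z=None,d=None):
    c=calibration(n);K=np.array(c['intrinsics'],float);T=np.array(c['world_to_cam'])
    x,y=cv2.undistortPoints(np.array([[[u,v]]],float),K,np.array([c['k1'],0,0,0.]))[0,0]
    r=np.array([x,-y,-1.]);Ti=np.linalg.inv(T);o=Ti[:3,3];r=Ti[:3,:3]@r
    return o+r*((z-o[2])/r[2] if d is None else d)
E
python3 - <<'E'
from h import *
s=read_state();print(s['time'],s['tool_pos'],s['tcp_rot'],s['width'])
a,_=look('top','t0');b,_=look('side','s0')
for n in('top','side'):
    print(np.linalg.inv(calibration(n)['world_to_cam'])[:3,3])
E
```

```text
0.0 [0.21002831 0.64071899 0.22996185] [-0.49557116 -3.10181601  0.00344688] 1.0002415832889575
[ 0.39498651 -0.02422256  0.9098583 ]
[ 0.23149833 -0.52481471  0.60347609]
```

View pics/t0.png

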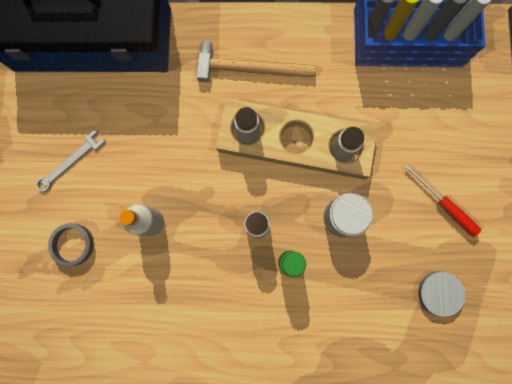

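View pics/s0.png

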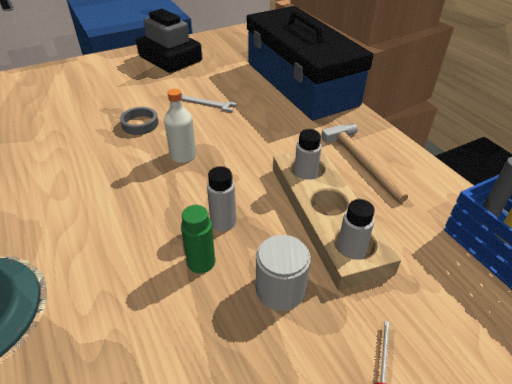

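Candidates for the stray can in the top picture:
- The black-capped grey can at (257,224).
- The green can at (292,264), which is a look-alike to leave alone.
- The racked cans at (246,124) and (348,143).
- The tins at (350,215) and (442,294), and the bottle at (137,219).

I choose (257,224). The empty hole is the middle one, at about (297,137). I'll check both in a close crop.

```bash
python3 - <<'E'
from h import *
im=cv2.imread('pics/t0.png');d=np.load('pics/t0.npy')
cv2.imwrite('pics/c0.png',cv2.resize(im[95:285,210:390],None,fx=3.1,fy=3.1,interpolation=cv2.INTER_CUBIC))
# point cloud over crop
V,U=np.mgrid[95:290,100:400]
c=calibration('top');K=np.array(c['intrinsics'],float)
p=cv2.undistortPoints(np.stack([U.ravel(),V.ravel()],1)[:,None].astype(float),K,np.array([c['k1'],0,0,0.]))[:,0]
D=d[V,U].ravel();Ti=np.linalg.inv(c['world_to_cam'])
P=np.c_[p[:,0]*D,-p[:,1]*D,-D,np.ones_like(D)]@Ti.T
P=P[:,:3];u=U.ravel();v=V.ravel();ok=D>0
def fit(name,uu,vv,z0,z1,R=25):
    m=ok&(np.hypot(u-uu,v-vv)<R)&(P[:,2]>z0)&(P[:,2]<z1)
    q=P[m,:2].astype(np.float32);cc,r=cv2.minEnclosingCircle(q)
    print(name,m.sum(),q.mean(0).round(4),np.round(cc,4),round(r,4),P[m,2].mean().round(4))
fit('stray',257,224,.115,.135);fit('green',292,264,.1,.15);fit('rackL',246,120,.115,.135);fit('rackR',350,138,.115,.135);fit('tin',350,215,.085,.105,30);fit('bottle',130,219,.08,.18,30)
m=ok&(P[:,2]>.032)&(P[:,2]<.048)&(v<185)&(u>210)
q=P[m,:2].astype(np.float32);print('rack',cv2.minAreaRect(q),P[m,2].mean())
print('hole',world('top',297,136,.04))
E
```

```text
stray 390 [ 0.4366 -0.0102] [ 0.4364 -0.0098] 0.0209 0.1246
green 468 [ 0.3629 -0.0785] [ 0.3626 -0.0791] 0.0244 0.1222
rackL 375 [0.6381 0.0136] [0.639  0.0137] 0.0209 0.1243
rackR 391 [ 0.6014 -0.1894] [ 0.6025 -0.1902] 0.0212 0.1246
tin 1472 [ 0.4583 -0.1904] [ 0.4589 -0.1914] 0.0422 0.0931
bottle 860 [0.4399 0.2114] [0.4414 0.2197] 0.03 0.1244
rack ((0.6238893866539001, -0.08986710011959076), (0.32562753558158875, 0.11148898303508759), 79.89371490478516) 0.03976682371868986
hole [ 0.62531829 -0.091195    0.04      ]
```

View pics/c0.png

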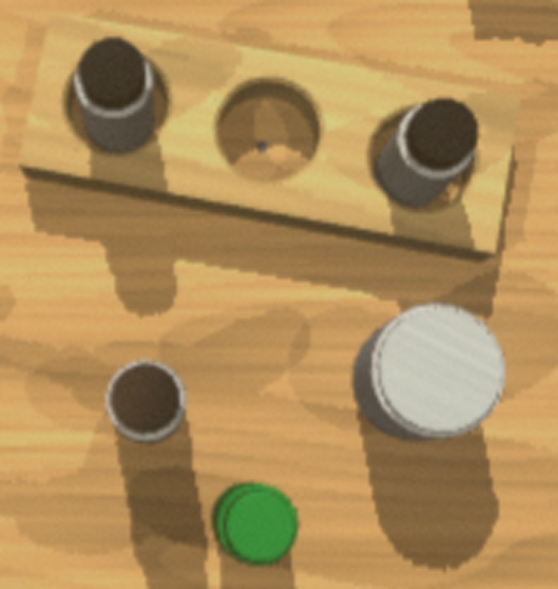

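Confirmed: the stray can (black cap, grey body) is centred near (257,224), which is world (0.4365, -0.010). The empty hole is the middle one, world (0.624, -0.090). The closing line goes along the rack's x, away from the neighbouring cans.

```bash
cat >> h.py <<'E'
from scipy.spatial.transform import Rotation as Ro
def plan(target,yaw=-10.1):
    s=read_state();R=Ro.from_rotvec(s['tcp_rot']).as_matrix()
    d=R.T@(np.array(target)-s['tool_pos']);y=np.degrees(np.arctan2(R[1,1],R[0,1]))
    print('d',d.round(4),'roll',round(-(yaw-y),1),'t',s['time'],'pos',s['tool_pos'].round(4),'z',R[:,2].round(3),'F',s['wrist_force'].round(1),'w',s['width'],s['grip_force'])
E
python3 -c "
from h import *
plan([.4365,-.010,.230])"
```

```text
d [-0.4179 -0.5478  0.0012] roll 81.9 t 0.1 pos [0.21   0.6408 0.2301] z [-0.001 -0.002 -1.   ] F [-0.7  0.9 -0.3] w 0.9992405914643062 0.0
```

>>> {"method": "step_arm", "body": {"commands": [{"fingers":-1,"dx":-0.035,"dy":-0.046,"dz":0,"roll":6.8},{"fingers":-1,"dx":-0.07,"dy":-0.091,"dz":0,"roll":13.6},{"fingers":-1,"dx":-0.105,"dy":-0.137,"dz":0,"roll":20.5},{"fingers":-1,"dx":-0.139,"dy":-0.183,"dz":0,"roll":27.3},{"fingers":-1,"dx":-0.174,"dy":-0.228,"dz":0,"roll":34.1},{"fingers":-1,"dx":-0.209,"dy":-0.274,"dz":0,"roll":41},{"fingers":-1,"dx":-0.244,"dy":-0.32,"dz":0,"roll":47.8},{"fingers":-1,"dx":-0.279,"dy":-0.365,"dz":0,"roll":54.6}], "squeeze": 40}}

```text
time: 1.1
tool_pos: [0.3617, 0.2058, 0.231]
tcp_rot: [1.867, 2.526, 0.0]
wrist_force: [1.2, -0.2, 0.7]
width: 1.003
grip_force: 0.0
```

```bash
python3 -c "
from h import *
plan([.4365,-.010,.230])"
```

```text
d [-0.2283  0.0082  0.0011] roll 27.2 t 1.1 pos [0.3617 0.2058 0.231 ] z [ 0. -0. -1.] F [ 1.2 -0.2  0.7] w 1.003099567170744 0.0
```

>>> {"method": "step_arm", "body": {"commands": [{"fingers":-1,"dx":-0.05,"dy":0.002,"dz":0,"roll":6.8},{"fingers":-1,"dx":-0.1,"dy":0.004,"dz":0,"roll":13.6},{"fingers":-1,"dx":-0.15,"dy":0.006,"dz":0,"roll":20.4},{"fingers":-1,"dx":-0.195,"dy":0.007,"dz":0,"roll":27.2},{"fingers":-1,"dx":-0.228,"dy":0.008,"dz":0,"roll":27.2},{"fingers":-1,"dx":-0.228,"dy":0.008,"dz":0.02,"roll":27.2},{"fingers":-1,"dx":-0.228,"dy":0.008,"dz":0.05,"roll":27.2},{"fingers":-1,"dx":-0.228,"dy":0.008,"dz":0.08,"roll":27.2}]}}

```text
time: 2.1
tool_pos: [0.4367, -0.008, 0.1503]
tcp_rot: [-2.406, -2.02, 0.0]
wrist_force: [0.8, 1.0, 0.8]
width: 1.003
grip_force: 0.0
```

```bash
python3 -c "
from h import *
plan([.4365,-.010,.062])
look('side','s1')"
```

```text
d [-0.002   0.0001  0.0883] roll 0.1 t 2.1 pos [ 0.4367 -0.008   0.1503] z [-0. -0. -1.] F [0.8 1.  0.8] w 1.0029496976952543 0.0
```

View pics/s1.png

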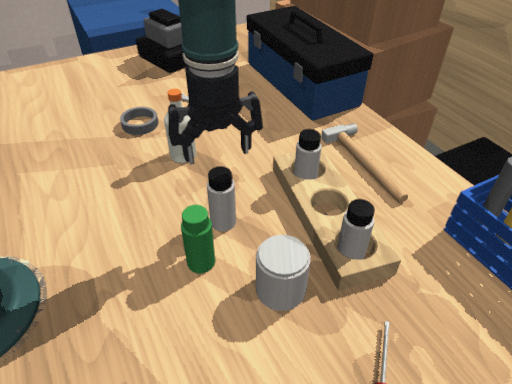

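The side view shows the open fingertips at (190,160) and (247,150). They straddle the black-capped can, whose cap is at (220,172), and nothing else is touched. I'll go down and grip.

>>> {"method": "step_arm", "body": {"commands": [{"fingers":-1,"dx":-0.002,"dy":0,"dz":0.03,"roll":0},{"fingers":-1,"dx":-0.002,"dy":0,"dz":0.06,"roll":0},{"fingers":-1,"dx":-0.002,"dy":0,"dz":0.08,"roll":0},{"fingers":-1,"dx":-0.002,"dy":0,"dz":0.088,"roll":0},{"fingers":0,"dx":-0.002,"dy":0,"dz":0.088,"roll":0},{"fingers":1,"dx":-0.002,"dy":0,"dz":0.088,"roll":0},{"fingers":1,"dx":-0.002,"dy":0,"dz":0.088,"roll":0},{"fingers":1,"dx":-0.002,"dy":0,"dz":0.088,"roll":0}]}}

```text
time: 3.15
tool_pos: [0.4376, -0.0097, 0.0646]
tcp_rot: [2.405, 2.02, 0.002]
wrist_force: [-1.9, 0.3, 6.3]
width: 0.574
grip_force: 41.9
```

>>> {"method": "step_arm", "body": {"commands": [{"fingers":1,"dx":0,"dy":0,"dz":-0.015,"roll":0},{"fingers":1,"dx":0,"dy":0,"dz":-0.04,"roll":0},{"fingers":1,"dx":0,"dy":0,"dz":-0.07,"roll":0},{"fingers":1,"dx":0,"dy":0,"dz":-0.1,"roll":0},{"fingers":1,"dx":0,"dy":0,"dz":-0.125,"roll":0},{"fingers":1,"dx":0,"dy":0,"dz":-0.14,"roll":0},{"fingers":1,"dx":0,"dy":0,"dz":-0.145,"roll":0},{"fingers":1,"dx":0,"dy":0,"dz":-0.145,"roll":0}]}}

```text
time: 4.15
tool_pos: [0.4362, -0.0097, 0.2078]
tcp_rot: [-2.405, -2.02, 0.001]
wrist_force: [0.6, -0.3, -3.0]
width: 0.575
grip_force: 42.0
```

```bash
python3 -c "
from h import *
plan([.624,-.090,.207])
look('side','s2')"
```

```text
d [-0.0467  0.1988  0.0007] roll 0.1 t 4.15 pos [ 0.4362 -0.0097  0.2078] z [-0.001  0.    -1.   ] F [ 0.6 -0.3 -3. ] w 0.57529168628326 41.97888493537903
```

View pics/s2.png

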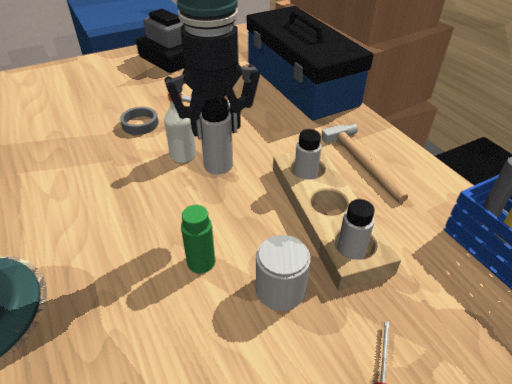

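The can hangs upright in the gripper, with its cap at (214,110) and its base at (217,168), clear of everything. I'll carry it over the middle hole.

>>> {"method": "step_arm", "body": {"commands": [{"fingers":1,"dx":-0.005,"dy":0.02,"dz":0,"roll":0},{"fingers":1,"dx":-0.014,"dy":0.06,"dz":0,"roll":0},{"fingers":1,"dx":-0.025,"dy":0.105,"dz":0,"roll":0},{"fingers":1,"dx":-0.035,"dy":0.15,"dz":0,"roll":0},{"fingers":1,"dx":-0.043,"dy":0.185,"dz":0,"roll":0},{"fingers":1,"dx":-0.047,"dy":0.199,"dz":0,"roll":0},{"fingers":1,"dx":-0.047,"dy":0.199,"dz":0,"roll":0},{"fingers":1,"dx":-0.047,"dy":0.199,"dz":0,"roll":0}]}}

```text
time: 5.2
tool_pos: [0.6231, -0.0898, 0.2076]
tcp_rot: [-2.404, -2.019, 0.002]
wrist_force: [0.2, 0.4, -2.9]
width: 0.574
grip_force: 42.4
```

```bash
python3 - <<'E'
from h import *
plan([.624,-.090,.0646])
im,d=look('side','s3')
c=calibration('side');T=c['world_to_cam']
def pr(p):
    q=(T@[*p,1])[:3]; return cv2.projectPoints(np.array([[q[0],-q[1],-q[2]]]),np.zeros(3),np.zeros(3),np.array(c['intrinsics'],float),np.array([c['k1'],0,0,0.]))[0].ravel().round(1)
for z in(.04,.143):print(z,pr([.624,-.09,z]))
x,y=pr([.624,-.09,.09]).astype(int)
cv2.imwrite('pics/s3c.png',cv2.resize(im[max(0,y-110):y+110,x-130:x+130],None,fx=2.5,fy=2.5,interpolation=cv2.INTER_CUBIC));print(x-130,max(0,y-110))
E
```

```text
d [-1.00e-04  1.30e-03  1.43e-01] roll 0.2 t 5.2 pos [ 0.6231 -0.0898  0.2076] z [-0.002  0.001 -1.   ] F [ 0.2  0.4 -2.9] w 0.5738605141733422 42.365044355392456
0.04 [330.  201.3]
0.143 [337.3 159.1]
203 71
```

View pics/s3c.png

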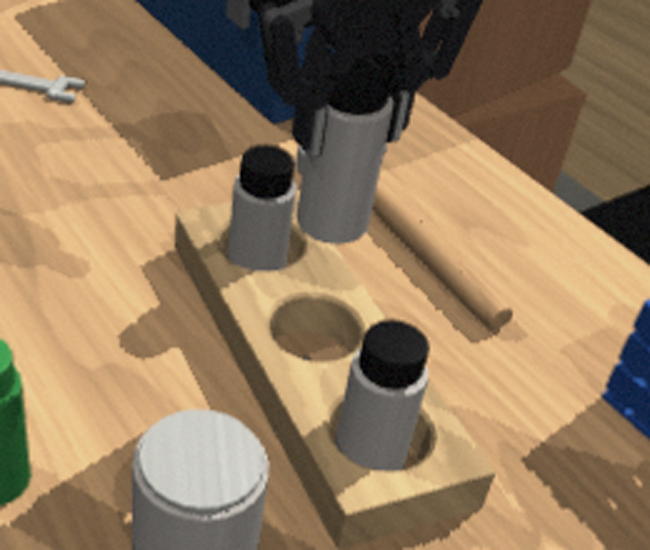

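The crop shows the middle hole centred at (330,202) against a projected (330,201). The can's base is at (338,158) against a projected (337,159), so they are aligned. I'll lower it.

>>> {"method": "step_arm", "body": {"commands": [{"fingers":1,"dx":0,"dy":0.001,"dz":0.02,"roll":0},{"fingers":1,"dx":0,"dy":0.001,"dz":0.05,"roll":0},{"fingers":1,"dx":0,"dy":0.001,"dz":0.08,"roll":0},{"fingers":1,"dx":0,"dy":0.001,"dz":0.1,"roll":0},{"fingers":1,"dx":0,"dy":0.001,"dz":0.115,"roll":0},{"fingers":1,"dx":0,"dy":0.001,"dz":0.127,"roll":0},{"fingers":1,"dx":0,"dy":0.001,"dz":0.135,"roll":0},{"fingers":1,"dx":0,"dy":0.001,"dz":0.138,"roll":0}]}}

```text
time: 6.25
tool_pos: [0.6256, -0.0906, 0.0702]
tcp_rot: [2.406, 2.02, 0.0]
wrist_force: [-0.2, 0.5, -1.8]
width: 0.575
grip_force: 42.4
```

>>> {"method": "step_arm", "body": {"commands": [{"fingers":1,"dx":0,"dy":0,"dz":0.001,"roll":0},{"fingers":1,"dx":0,"dy":0,"dz":0.002,"roll":0},{"fingers":1,"dx":0,"dy":0,"dz":0.003,"roll":0},{"fingers":1,"dx":0,"dy":0,"dz":0.004,"roll":0},{"fingers":1,"dx":0,"dy":0,"dz":0.004,"roll":0}]}}

```text
time: 6.88
tool_pos: [0.6254, -0.0905, 0.0663]
tcp_rot: [-2.406, -2.02, 0.0]
wrist_force: [-0.5, 0.4, -2.3]
width: 0.575
grip_force: 42.4
```

>>> {"method": "step_arm", "body": {"commands": [{"fingers":1,"dx":0,"dy":0,"dz":0.001,"roll":0},{"fingers":1,"dx":0,"dy":0,"dz":0.0015,"roll":0},{"fingers":1,"dx":0,"dy":0,"dz":0.0015,"roll":0}]}}

```text
time: 7.25
tool_pos: [0.6255, -0.0905, 0.0648]
tcp_rot: [-2.406, -2.02, 0.0]
wrist_force: [-0.0, 1.0, -1.8]
width: 0.572
grip_force: 42.4
```

>>> {"method": "step_arm", "body": {"commands": [{"fingers":0.1,"dx":0,"dy":0,"dz":0,"roll":0},{"fingers":-0.3,"dx":0,"dy":0,"dz":0,"roll":0},{"fingers":-1,"dx":0,"dy":0,"dz":0,"roll":0},{"fingers":-1,"dx":0,"dy":0,"dz":0,"roll":0},{"fingers":-1,"dx":0,"dy":0,"dz":0,"roll":0}]}}

```text
time: 7.88
tool_pos: [0.6256, -0.0906, 0.065]
tcp_rot: [2.405, 2.02, 0.0]
wrist_force: [-0.2, 0.5, -0.2]
width: 0.998
grip_force: 0.0
```

>>> {"method": "step_arm", "body": {"commands": [{"fingers":-1,"dx":0,"dy":0,"dz":-0.02,"roll":0},{"fingers":-1,"dx":0,"dy":0,"dz":-0.05,"roll":0},{"fingers":-1,"dx":0,"dy":0,"dz":-0.09,"roll":0},{"fingers":-1,"dx":0,"dy":0,"dz":-0.13,"roll":0},{"fingers":-1,"dx":0,"dy":0,"dz":-0.165,"roll":0},{"fingers":-1,"dx":0,"dy":0,"dz":-0.185,"roll":0},{"fingers":-1,"dx":0,"dy":0,"dz":-0.19,"roll":0},{"fingers":-1,"dx":0,"dy":0,"dz":-0.19,"roll":0}]}}

```text
time: 8.88
tool_pos: [0.625, -0.0905, 0.254]
tcp_rot: [-2.405, -2.02, 0.001]
wrist_force: [-0.2, -0.3, 0.4]
width: 1.002
grip_force: 0.0
```

```bash
python3 - <<'E'
from h import *
look('side','s4')
E
```

```text
(no output)
```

View pics/s4.png

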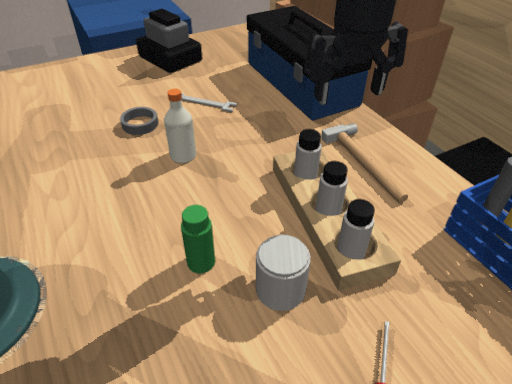

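All three cans now stand upright in the rack, with caps at (309,138), (335,172) and (359,212). The middle one sits at the same depth as its neighbours, the other objects haven't moved, and the gripper is clear.

```bash
python3 -c "
from workcell import finish_job
print(finish_job())"
```

```text
the job is handed in; nothing more can be done
None
```

The stray can now stands upright on the bottom of the rack's middle hole, the other two cans were left where they were, and the job was handed in at about 9 s of the 42 s allowed.

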